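Press home the push clips of an air filter box

ROBOT

A 7-joint arm with a two-finger parallel gripper is mounted at the origin on the work surface. World frame = base frame: x ahead of the robot, y to its left, z up, the work surface at z = 0. Lengths are in m, angles in rad, forces in N, time in s.
With the tool pointing down it reaches from about 0.425 to 0.875 m from the base axis. Payload 4.7 kg.
Tool frame: the origin (TCP) lies at the centre of the arm's flange, where the gripper is bolted on; the fingertips stand 173 mm ahead of it and the grasp point (between the pads) lies 155 mm ahead of it; z points along the fingers, y is the line along which they close (so a half turn about z gives the same grasp; the last joint's range is limited). The gripper opens to 85 mm and grips with 20 to 120 N. Pads are 22 mm wide; open, the fingers measure 114 mm over their backs; the gripper's body (76 mm by 85 mm) begins 54 mm behind the grasp point. The pads swing forward as they close: fully open they stand 13 mm farther back than shut.
Start: joints at [-1.121, 0.321, -0.07, 1.45, 0.023, 1.371, -0.057], TCP at [0.274, 0.589, 0.405] pointing down, gripper open.
Joint ranges: [-2.86, 2.86], [-0.3, 2.09], [-1.38, 1.24], [0.06, 2.45], [-1.56, 4.7], [0.09, 2.05], [-2.69, 2.69]. Speed limits (rad/s): [2.57, 2.57, 3.14, 3.14, 3.14, 3.14, 3.14].

INTERFACE

Orientations are given as a rotation vector (axis times angle).
In Python, from workcell import r, viewer, models gives the robot as it stands.
- The arm moves only by the tool step_arm, never from a script. Its argument "commands" is a list of rows, each a list of 7 numbers: the turn, a rotation vector about the world's x, y, z scaled (see below), then the shift along the world's x, y, z scaled (see below), then the opening, from 0 (shut) to 1 (fully open). A call has 1 to 12 rows; each row shifts and turns the commanded pose from where the row before left it; what a row does not reach is not made up. The controller multiplies each number of a shift by 0.025 m and each number of a turn by 0.12 rad. A row lasts 1/12 s, in which the tool goes at most 41.7 mm and 7.16 degrees, less where a joint would pass 70% of its speed; a pose out of reach is approached as far as the arm can. A call with a number of a shift or a turn outside -1 to 1 is refused whole. A call with a gripper value outside its range is refused whole. The fingers move at their own pace and stop on an object; "squeeze" is the grip in N (left out, the last holds). Time passes only in rows, so rows that do not move let the fingers close. It gives the time, the measured TCP pose, the force, the opening and the grip force at its end, in the units of the state.
- r.get_state(): the state, without advancing time (a new reading comes with each control period).
- viewer.get_image(name): name is "side" or "top" or "wrist"; returns the picture (400x640x3 uint8, red, green, blue); there is no depth.
- viewer.camera_info(name): a dict with "camera_matrix" (3x3 intrinsics, pixels), "k1" (the pictures are not rectified: a ray, as slopes to the right and down, at radius r is drawn at 1 + k1 r^2 times it, then the intrinsics apply), "eye" and "orientation" of the camera in the world; the wrist camera has in their place "T_tool_cam" (4x4, takes a point from camera to tool coordinates, whose origin is the TCP and whose axes are the flange's). Camera axes: x right, y up, looking along -z (the intrinsics and any distortion apply to the point x, -y, -z); pixel columns grow to the right and rows downward; lengths in m; the calibration is good to about 2 mm. A picture is of the moment at which its call begins: read the wrist's pose just before it. camera_info takes no time and is no camera call.
- r.hand_in(): hands the job in; it is judged then, once.
Trained networks look in the newest picture that a camera, given by its name, has taken for a name from the list of things; names that differ only in an ending like _2 or _b are one class to them, and where a whole thing is asked for, a point or a joint stands for the part that bears it (a point fixed in the world has none). Each returns a list of dicts, best first, with "score" (0 to 1); they miss things now and then, are a little off and sometimes report something else, mostly with a low value. They report only what shows in the picture. A call takes as long as a camera call.
- models.spot_in(camera, label): "xy" ([column, row] in pixels, amid what is visible of it).
- models.place_of(camera, label): "xy" ([column, row] in pixels: a listed point, or the origin of a listed thing).
The state is a dict: "t": time; "joint_positions": joint angles; "joint_velocities": joint speeds; "joint_efforts": joint torques, N m; "tcp_pos": TCP position; "orientation": TCP orientation; "ft_force": force on the tool from outside, world axes, zero at the start; "wrist_torque": the same for the moment, N m; "width": finger opening in m; "finger_force": force on a finger pad.
Only numpy, scipy, OpenCV 4.12 (cv2) and the standard library are available. Lean on these libraries where they do the work, as an engineer would, in place of code of your own. Each camera call takes 0.05 s, during which the arm holds its last target. There are 200 camera calls.

TASK

Close up the air filter box on the workbench: with the fingertips press home the three raised push pins on its lid, one after the other: the middle one first, then the one at the end with the round snout, and last the one at the plain end. Press each gently, straight down, until its head is fully down; do not jab, shift or lift the box, or disturb the things lying around it and on it.

Things in the scene. Friction and masses are not known exactly. Their poses are not given: they have to be found in the camera images.
- airbox: loose black plastic air filter box, 1.8 kg, upright, any yaw. Lid 300 x 180 mm (x, y), top 80 mm above the bench; origin at the centre of the underside, x towards the snout end, z up. Snout: 54 mm round tube on the +x end, axis 36 mm high, out to x = 205 mm. Three grey clip collars, 28 mm across, 6 mm high, in a row on the lid at y = 35, x = -100, 0, 100 mm; low ribs on the other half
- pin_mid_top (a point): centre of the top face of the middle push pin's head, on the lid at (0, 35) mm in the box's own x, y. The head is a grey round plastic button 22 mm across and 4 mm thick on a 9 mm shank; this point moves down with it. Height of the top face above the bench: 100 mm when fully raised, 90 mm when home
- pin_snout_top (a point): centre of the top face of the snout-end push pin's head, on the lid at (100, 35) mm in the box's own x, y. The head is a grey round plastic button 22 mm across and 4 mm thick on a 9 mm shank; this point moves down with it. Height of the top face above the bench: 100 mm when fully raised, 90 mm when home
- pin_plain_top (a point): centre of the top face of the plain-end push pin's head, on the lid at (-100, 35) mm in the box's own x, y. The head is a grey round plastic button 22 mm across and 4 mm thick on a 9 mm shank; this point moves down with it. Height of the top face above the bench: 100 mm when fully raised, 90 mm when home
- pin_mid (a joint): travel of the middle pin straight down into its clip, in m: 0 fully raised, 0.010 home (hard stop). Starts 0 to 0.0025. About 5 N of plain friction throughout, no spring: it stays where it is left
- pin_snout (a joint): travel of the snout-end pin straight down into its clip, in m: 0 fully raised, 0.010 home (hard stop). Starts 0 to 0.0025. About 5 N of plain friction throughout, no spring: it stays where it is left
- pin_plain (a joint): travel of the plain-end pin straight down into its clip, in m: 0 fully raised, 0.010 home (hard stop). Starts 0 to 0.0025. About 5 N of plain friction throughout, no spring: it stays where it is left
- socket: bystander: steel wrench socket standing on the ribbed half of the lid, 24 mm across, 36 mm high; origin at the centre of its underside
- tin: bystander: small jar with a metal lid standing on the bench beside the box, 60 mm across, 45 mm high; origin at the centre of its underside
- screwdriver: bystander: screwdriver lying on the bench along the box's other long side, about 200 mm long; origin near its middle, on its underside
- spraycan: bystander: spray can standing on the bench to the left, 64 mm across, 190 mm high; origin at the centre of its underside

How it is judged:
On the way, in this order (a step that is already met when the one before it is completed fails the run):
1. the middle pin is home, the other two still raised (value of joint pin_mid above 0.0085 m and value of joint each of pin_snout, pin_plain below 0.006 m), for 0.1 s.
2. the snout-end pin is home too, the plain-end one still raised (value of joint each of pin_mid, pin_snout above 0.0085 m and value of joint pin_plain below 0.006 m), for 0.1 s.
3. the plain-end pin is home too (value of joint each of pin_mid, pin_snout, pin_plain above 0.0085 m), for 0.1 s.
At the end, for the whole second after the job is handed in: All three pins are within 1.5 mm of home, pressed in the order middle, snout end, plain end; the box stands at rest within 20 mm of where it was, upright; socket, jar, screwdriver and spray can within 20 mm of where they were (all of step 3 and distance of each of airbox, socket, tin, screwdriver, spraycan from where it was at the start of the episode below 0.02 m and angle between airbox's own z axis and vertical below 0.05 rad and linear speed of airbox below 0.01 m/s); the robot touches nothing.
It fails at once if a pin is pressed out of turn (more than 6 mm down before the one before it is home) ((value of joint pin_snout above 0.006 m and value of joint pin_mid below 0.0085 m) or (value of joint pin_plain above 0.006 m and value of joint pin_snout below 0.0085 m)).
It fails at once if the box or a pin is jabbed or pressed with more than 40 N (contact force between the fingers and airbox above 40 N).
It fails at once if the box is shifted, tipped or lifted by more than 20 mm or 0.1 rad (distance of airbox from where it was at the start of the episode above 0.02 m or angle between airbox's own z axis and vertical above 0.1 rad).
It fails at once if the socket, jar, screwdriver or spray can is knocked, moved or lifted by more than 20 mm (distance of any of socket, tin, screwdriver, spraycan from where it was at the start of the episode above 0.02 m).
It also fails if it takes over 38 s, if anything falls off the work surface, if the arm or the gripper's body presses on something with over 40 N, if the wrist force passes 120 N, or if a joint passes its speed limit or range.

## Working session

There is one attempt and no reset: what is moved stays moved. The work goes in short steps, Python scripts to look and compute and a tool call to move; the robot and the scene stay as the last step left them, time stands still between calls to the robot, and variables do not carry over. Pictures are saved under pics/ and viewed, at most 10 in all, crops included, and the job is handed in when it is done.

Besides the shell and the picture viewer there is one more tool, called after ">>>" as name(argument=value, ...), one argument or row to a line, values as JSON. step_arm: Moves the arm, as the interface text tells. Shifts and turns lie within -1 to 1; 1 stands for 0.025 m of shift or 0.12 rad of turn. Its arguments: {"type":"object","properties":{"commands":{"type":"array"},"squeeze":{"type":"number"}},"required":["commands"]}

```bash
mkdir -p pics
cat > h.py <<'E'
import numpy as np, cv2
from scipy.spatial.transform import Rotation as R
from workcell import r, viewer, models
def cam(n):
    c=viewer.camera_info(n); K=np.array(c["camera_matrix"])
    if "eye" in c:
        o=np.array(c["orientation"]); M=o if o.shape==(3,3) else R.from_rotvec(o).as_matrix(); e=np.array(c["eye"])
    else:
        s=r.get_state(); T=np.eye(4); T[:3,:3]=R.from_rotvec(s["orientation"]).as_matrix(); T[:3,3]=s["tcp_pos"]
        T=T@np.array(c["T_tool_cam"]); M=T[:3,:3]; e=T[:3,3]
    return K,c["k1"],e,M
def at_z(n,px,z):
    K,k1,e,M=cam(n); d=(np.array(px)-[K[0,2],K[1,2]])/[K[0,0],K[1,1]]; u=d.copy()
    for _ in range(20): u=d/(1+k1*(u@u))
    v=M@np.array([u[0],-u[1],-1]); return e+v*(z-e[2])/v[2]
Z={"pin_mid_top":.099,"pin_snout_top":.099,"pin_plain_top":.099,"airbox":0,"socket":.08,"tin":0,"screwdriver":0,"spraycan":0}
E
python3 - <<'E'
from h import *
s=r.get_state(); print(s)
for n in ["top","side","wrist"]:
    im=viewer.get_image(n); cv2.imwrite(f"pics/{n}0.png",im[:,:,::-1])
    print(n,cam(n)[2].round(3))
    for l,z in Z.items():
        for d in models.place_of(n,l)[:2]: print(" ",l,round(d["score"],2),np.round(d["xy"],1),at_z(n,d["xy"],z).round(4))
print(r.get_state()["t"])
a=[cv2.imread(f"pics/{n}0.png") for n in("top","side")]
E
```

```text
{'t': 0.0, 'joint_positions': array([-1.12088687,  0.32181386, -0.07008061,  1.45168732,  0.02259194,
        1.37080699, -0.05688487]), 'joint_velocities': array([ 3.90024038e-08, -1.27686161e-03, -5.76252905e-04,  1.16072582e-03,
        2.62107614e-04,  2.88640776e-04,  4.92651276e-04]), 'joint_efforts': array([-4.91450955e-04, -4.93575561e+01, -3.82826105e-01, -3.14329970e+01,
        1.28885958e-02,  1.11895447e-02, -1.25630748e-05]), 'tcp_pos': array([0.27433388, 0.58903625, 0.4036229 ]), 'orientation': array([-6.79030568e-01, -3.06699668e+00,  2.98581816e-03]), 'ft_force': array([-0.01971347,  0.07078266, -0.4082096 ]), 'wrist_torque': array([0.00542694, 0.03632914, 0.00333167]), 'finger_force': 0.0, 'width': 0.08541574188074036}
top [0.447 0.225 1.434]
  pin_mid_top 0.57 [370.4 189.4] [0.5778 0.0532 0.099 ]
  pin_snout_top 0.52 [394.8 167.6] [ 0.6453 -0.0191  0.099 ]
  pin_plain_top 0.44 [344.6 211.8] [0.5091 0.129  0.099 ]
  airbox 0.63 [373.7 201.7] [0.5483 0.0294 0.    ]
  socket 0.64 [394.3 208.9] [ 0.5224 -0.0223  0.08  ]
  tin 0.61 [344.3 164.6] [0.6656 0.1258 0.    ]
  screwdriver 0.61 [401.8 235.5] [ 0.4426 -0.0618  0.    ]
side [ 0.172 -0.502  0.96 ]
  pin_mid_top 0.63 [348.1 233. ] [0.5701 0.0596 0.099 ]
  pin_snout_top 0.49 [390.8 244.3] [ 0.6445 -0.0149  0.099 ]
  pin_plain_top 0.52 [310.  223.4] [0.5004 0.1272 0.099 ]
  airbox 0.98 [339.4 270.8] [0.5355 0.0284 0.    ]
  airbox 0.39 [359.2 228.3] [0.6514 0.1249 0.    ]
  socket 0.71 [341.3 267.8] [ 0.5132 -0.0105  0.08  ]
  tin 0.78 [358.8 225.6] [0.6553 0.1336 0.    ]
  screwdriver 0.8 [320.5 311.9] [ 0.4396 -0.0521  0.    ]
  spraycan 0.96 [223.3 143. ] [ 0.4366  0.6256 -0.    ]
wrist [0.201 0.624 0.375]
  spraycan 0.63 [381.6 275.2] [0.4514 0.6118 0.    ]
1.35
```

View pics/top0.png

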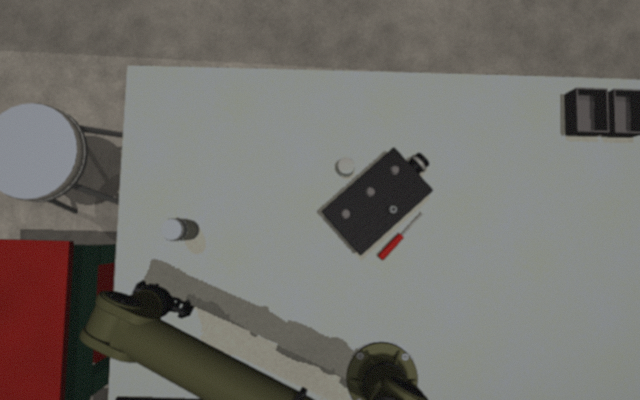

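View pics/side0.png

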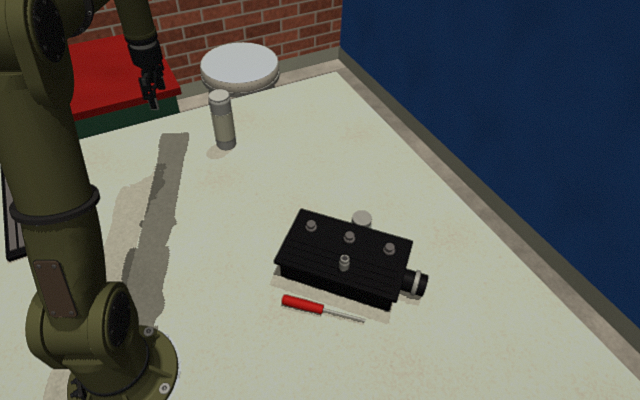

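The pictures agree with the networks: in the top view the pins are at about (345,213), (370,191) and (395,170), with the snout at the upper right. Next I move above the middle pin, keeping height and shutting the fingers.

>>> step_arm(
  commands=[
    [0, 0, 0, 0.54, -0.97, 0, 0],
    [0, 0, 0, 0.54, -0.97, 0, 0],
    [0, 0, 0, 0.54, -0.97, 0, 0],
    [0, 0, 0, 0.54, -0.97, 0, 0],
    [0, 0, 0, 0.54, -0.97, 0, 0],
    [0, 0, 0, 0.54, -0.97, 0, 0],
    [0, 0, 0, 0.54, -0.97, 0, 0],
    [0, 0, 0, 0.54, -0.97, 0, 0],
    [0, 0, 0, 0.54, -0.97, 0, 0],
    [0, 0, 0, 0.54, -0.97, 0, 0],
    [0, 0, 0, 0.54, -0.97, 0, 0],
  ],
  squeeze=20,
)

```text
t: 2.27
tcp_pos: [0.4234, 0.3212, 0.405]
orientation: [0.679, 3.067, 0.001]
ft_force: [0.2, 0.1, -0.1]
width: -0.0002
finger_force: 0.0
```

>>> step_arm(
  commands=[
    [0, 0, 0, 0.54, -0.97, 0, 0],
    [0, 0, 0, 0.54, -0.97, 0, 0],
    [0, 0, 0, 0.54, -0.97, 0, 0],
    [0, 0, 0, 0.54, -0.97, 0, 0],
    [0, 0, 0, 0.54, -0.97, 0, 0],
    [0, 0, 0, 0.54, -0.97, 0, 0],
    [0, 0, 0, 0.54, -0.97, 0, 0],
    [0, 0, 0, 0.54, -0.97, 0, 0],
    [0, 0, 0, 0.54, -0.97, 0, 0],
    [0, 0, 0, 0.54, -0.97, 0, 0],
    [0, 0, 0, 0.54, -0.97, 0, 0],
    [0, 0, 0, 0, 0, 0, 0],
  ],
)

```text
t: 3.27
tcp_pos: [0.5731, 0.0492, 0.405]
orientation: [0.692, 3.062, -0.005]
ft_force: [0.7, -1.7, 0.8]
width: 0.0002
finger_force: 0.0
```

```bash
cat > look.py <<'E'
from h import *
import sys
s=r.get_state(); print(s["t"],s["tcp_pos"].round(4),s["orientation"].round(4),s["ft_force"].round(2),s["width"])
for n in ["wrist","top","side"]:
    im=viewer.get_image(n); cv2.imwrite(f"pics/{n}{sys.argv[1]}.png",im[:,:,::-1])
    for l in list(Z)[:5]:
        for d in models.place_of(n,l)[:2]: print(n,l,round(d["score"],2),np.round(d["xy"],1),at_z(n,d["xy"],Z[l]).round(4))
E
python3 look.py 1
```

```text
3.2667 [0.5731 0.0492 0.405 ] [ 0.692   3.0616 -0.0053] [ 0.74 -1.72  0.81] 0.0001803507419691299
wrist pin_mid_top 0.85 [326.1 195.8] [0.5737 0.0624 0.099 ]
wrist pin_snout_top 0.63 [289.8 275.1] [ 0.639  -0.0098  0.099 ]
wrist pin_plain_top 0.91 [368.4  95.4] [0.5034 0.1386 0.099 ]
wrist airbox 0.65 [294.  163.6] [0.5421 0.036  0.    ]
wrist socket 0.93 [249.1 169.5] [0.5185 0.0027 0.08  ]
top pin_mid_top 0.38 [371.3 192.1] [0.5698 0.0504 0.099 ]
top pin_plain_top 0.39 [343.8 211.1] [0.5111 0.1314 0.099 ]
top pin_plain_top 0.31 [184.7 228.8] [0.4469 0.6012 0.099 ]
top airbox 0.61 [375.1 201.4] [0.5493 0.0249 0.    ]
top airbox 0.36 [398.2 236.5] [ 0.4392 -0.0504  0.    ]
side pin_mid_top 0.4 [347.3 232.5] [0.5691 0.0618 0.099 ]
side pin_snout_top 0.56 [389.8 246.6] [ 0.6386 -0.0195  0.099 ]
side pin_plain_top 0.53 [307.3 223.3] [0.4946 0.1304 0.099 ]
side airbox 0.91 [338.4 268.4] [0.5367 0.0358 0.    ]
side socket 0.54 [339.2 268.8] [ 0.5074 -0.0107  0.08  ]
```

View pics/wrist1.png

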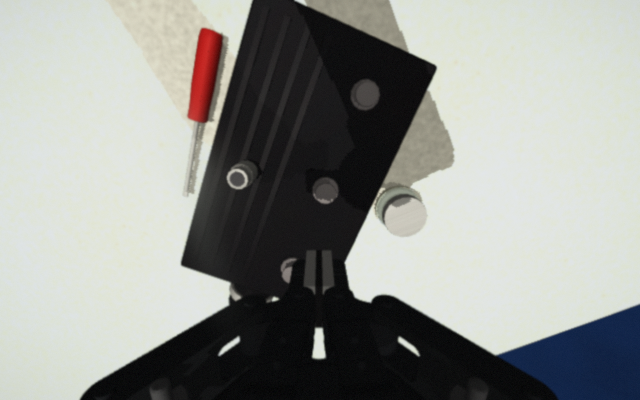

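The wrist view shows the middle pin at about (325,190), the plain-end pin at (366,94), and the snout-end pin half hidden behind the fingers. The arm was still settling when it was taken, so I retake it at rest and zoom in.

Run:
```python
from h import *
s=r.get_state(); print(s["t"],s["tcp_pos"].round(4),s["orientation"].round(4),s["ft_force"].round(2))
im=viewer.get_image("wrist")[:,:,::-1]; cv2.imwrite("pics/w2.png",im)
for l in list(Z)[:3]:
    for d in models.place_of("wrist",l)[:1]: print(l,np.round(d["xy"],1),at_z("wrist",d["xy"],Z[l]).round(4))
print(r.get_state()["tcp_pos"].round(4), cam("wrist")[2].round(3), cam("wrist")[3].round(2).tolist())
c=[cv2.resize(im[y-25:y+25,x-25:x+25],(380,380),interpolation=cv2.INTER_CUBIC) for x,y in((325,190),(366,94))]
o=np.hstack(c); o=np.clip(o.astype(float)*1.8,0,255).astype(np.uint8); cv2.imwrite("pics/c2.png",o)
# tip of tool (closed) projection
K,k1,e,M=cam("wrist"); st=r.get_state(); p=st["tcp_pos"]+R.from_rotvec(st["orientation"]).as_matrix()[:,2]*.173
q=M.T@(p-e); u=np.array([q[0],-q[1]])/-q[2]; u*=1+k1*(u@u); print("tip px",u*[K[0,0],K[1,1]]+[K[0,2],K[1,2]])
```

```text
4.1667 [0.5714 0.0557 0.4048] [6.7920e-01 3.0672e+00 1.0000e-04] [-0.51  0.6   0.33]
pin_mid_top [317.4 202.3] [0.576  0.0528 0.099 ]
pin_snout_top [285.3 279.6] [ 0.6423 -0.0176  0.099 ]
pin_plain_top [358.2  98.6] [0.5026 0.1278 0.099 ]
[0.5714 0.0557 0.4047] [0.498 0.09  0.375] [[0.42, -0.86, -0.29], [0.91, 0.4, 0.13], [0.0, -0.32, 0.95]]
tip px [317.94230433 263.42565291]
```

View pics/c2.png

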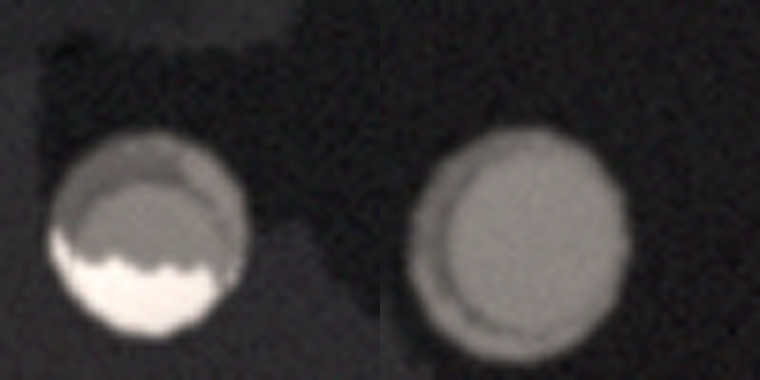

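Run:
```python
from h import *
m=at_z("wrist",(319.3,198.8),.099);p=at_z("wrist",(361.7,99.1),.099);print(m,p,2*m-p,np.linalg.norm(m-p))
```

```text
[0.57344121 0.05612381 0.099     ] [0.50431861 0.13055527 0.099     ] [ 0.6425638  -0.01830764  0.099     ] 0.10157743276856877
```

>>> step_arm(
  commands=[
    [0, 0, 0, 0.08, 0, -0.6, 0],
    [0, 0, 0, 0, 0, -0.9, 0],
    [0, 0, 0, 0, 0, -0.9, 0],
    [0, 0, 0, 0, 0, -0.9, 0],
    [0, 0, 0, 0, 0, -0.7, 0],
    [0, 0, 0, 0, 0, -0.5, 0],
    [0, 0, 0, 0, 0, -0.3, 0],
    [0, 0, 0, 0, 0, -0.1, 0],
    [0, 0, 0, 0, 0, 0, 0],
    [0, 0, 0, 0, 0, 0, 0],
  ],
)

```text
t: 5.2
tcp_pos: [0.5739, 0.0557, 0.2832]
orientation: [0.679, 3.066, 0.001]
ft_force: [0.5, -0.1, 0.4]
width: -0.0005
finger_force: 0.0
```

Run:
```python
from h import *
print(r.get_state()["tcp_pos"],r.get_state()["ft_force"])
im=viewer.get_image("wrist")[:,:,::-1]; a=im[200:370,220:420]
im=viewer.get_image("side")[:,:,::-1]; b=im[190:275,300:400]
cv2.imwrite("pics/d.png",np.hstack([cv2.resize(a,(400,340)),cv2.resize(b,(400,340))]))
```

```text
[0.57389115 0.0557343  0.28322262] [ 0.48010569 -0.07551953  0.43569864]
```

View pics/d.png

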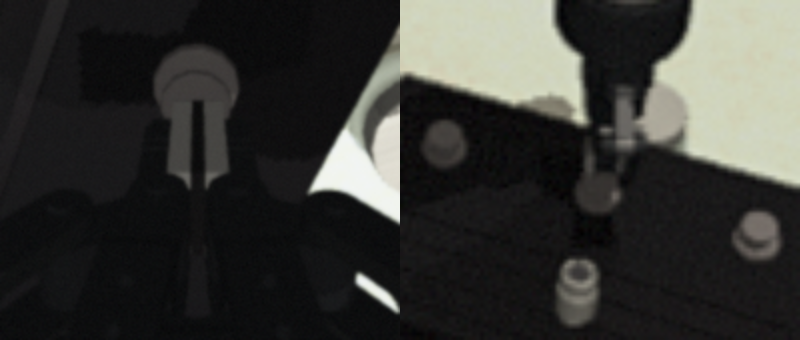

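The fingertips are centred just above the middle pin, with the plain-end and snout-end pins clear on either side. Pressing slowly.

>>> step_arm(
  commands=[
    [0, 0, 0, 0, 0, -0.12, 0],
    [0, 0, 0, 0, 0, -0.12, 0],
    [0, 0, 0, 0, 0, -0.1, 0],
    [0, 0, 0, 0, 0, -0.08, 0],
    [0, 0, 0, 0, 0, -0.08, 0],
    [0, 0, 0, 0, 0, -0.08, 0],
    [0, 0, 0, 0, 0, 0, 0],
  ],
)

```text
t: 5.88
tcp_pos: [0.5733, 0.0558, 0.2677]
orientation: [-0.679, -3.067, -0.0]
ft_force: [-0.8, 0.2, 2.0]
width: -0.0
finger_force: 1.3
```

>>> step_arm(
  commands=[
    [0, 0, 0, 0, 0, -0.06, 0],
    [0, 0, 0, 0, 0, -0.06, 0],
    [0, 0, 0, 0, 0, -0.06, 0],
    [0, 0, 0, 0, 0, 0, 0],
  ],
)

```text
t: 6.22
tcp_pos: [0.5733, 0.0557, 0.2635]
orientation: [-0.679, -3.067, -0.0]
ft_force: [-2.9, 0.3, 5.3]
width: -0.0004
finger_force: 2.6
```

>>> step_arm(
  commands=[
    [0, 0, 0, 0, 0, -0.05, 0],
    [0, 0, 0, 0, 0, 0, 0],
  ],
)

```text
t: 6.38
tcp_pos: [0.5734, 0.0557, 0.2634]
orientation: [-0.679, -3.067, -0.001]
ft_force: [-5.1, 0.2, 12.5]
width: -0.0001
finger_force: 6.0
```

>>> step_arm(
  commands=[
    [0, 0, 0, 0, 0, -0.03, 0],
    [0, 0, 0, 0, 0, 0, 0],
    [0, 0, 0, 0, 0, 0, 0],
  ],
)

```text
t: 6.63
tcp_pos: [0.5734, 0.0557, 0.2634]
orientation: [-0.679, -3.067, -0.001]
ft_force: [-7.2, -1.1, 15.4]
width: -0.0
finger_force: 8.0
```

The middle pin is home: a hard stop at z 0.2634 with rising force. Next, the snout-end pin.

>>> step_arm(
  commands=[
    [0, 0, 0, 0, 0, 0.4, 0],
    [0, 0, 0, 0, 0, 0.6, 0],
    [0, 0, 0, 0.42, -0.42, 0, 0],
    [0, 0, 0, 0.8, -0.9, 0, 0],
    [0, 0, 0, 0.8, -0.9, 0, 0],
    [0, 0, 0, 0.5, -0.5, 0, 0],
    [0, 0, 0, 0.2, -0.2, 0, 0],
    [0, 0, 0, 0, 0, 0, 0],
    [0, 0, 0, 0, 0, 0, 0],
    [0, 0, 0, 0, 0, 0, 0],
  ],
)

```text
t: 7.47
tcp_pos: [0.6408, -0.0156, 0.2859]
orientation: [-0.676, -3.067, -0.002]
ft_force: [0.4, 1.8, -0.9]
width: 0.0003
finger_force: 0.0
```

Run:
```python
from h import *
print(r.get_state()["tcp_pos"],r.get_state()["ft_force"])
im=viewer.get_image("wrist")[:,:,::-1]; a=im[200:370,220:420]
im=viewer.get_image("side")[:,:,::-1]; b=im[200:285,320:420]
cv2.imwrite("pics/e.png",np.hstack([cv2.resize(a,(400,340)),cv2.resize(b,(400,340))]))
```

```text
[ 0.64081365 -0.01563285  0.28585787] [ 0.37579167  1.76316958 -0.8996292 ]
```

View pics/e.png

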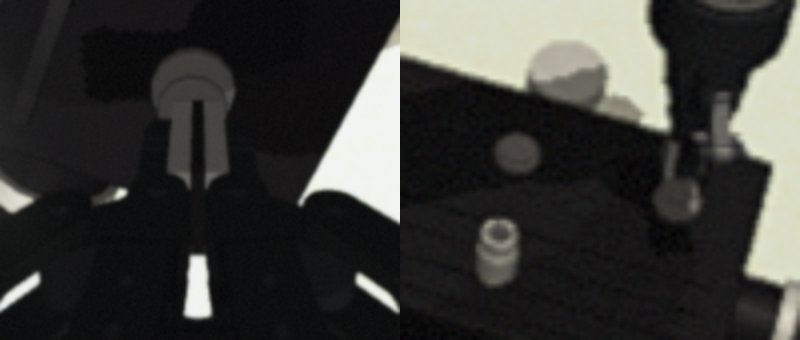

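The fingertips are over the snout-end pin, and the middle head now sits down in its collar. Pressing the same way.

>>> step_arm(
  commands=[
    [0, 0, 0, 0, 0, -0.16, 0],
    [0, 0, 0, 0, 0, -0.16, 0],
    [0, 0, 0, 0, 0, -0.12, 0],
    [0, 0, 0, 0, 0, -0.08, 0],
    [0, 0, 0, 0, 0, -0.08, 0],
    [0, 0, 0, 0, 0, -0.08, 0],
    [0, 0, 0, 0, 0, -0.06, 0],
    [0, 0, 0, 0, 0, -0.06, 0],
    [0, 0, 0, 0, 0, -0.06, 0],
    [0, 0, 0, 0, 0, 0, 0],
  ],
)

```text
t: 8.4
tcp_pos: [0.6412, -0.0171, 0.2647]
orientation: [-0.679, -3.067, -0.001]
ft_force: [-1.7, 0.9, 2.3]
width: -0.0003
finger_force: 1.0
```

>>> step_arm(
  commands=[
    [0, 0, 0, 0, 0, -0.06, 0],
    [0, 0, 0, 0, 0, -0.05, 0],
    [0, 0, 0, 0, 0, -0.03, 0],
    [0, 0, 0, 0, 0, 0, 0],
    [0, 0, 0, 0, 0, 0, 0],
  ],
)

```text
t: 8.82
tcp_pos: [0.6414, -0.0173, 0.2634]
orientation: [0.679, 3.067, 0.002]
ft_force: [-7.0, 1.1, 13.6]
width: -0.0
finger_force: 7.2
```

The snout-end pin is home too, at the same stop height. Now the plain end.

>>> step_arm(
  commands=[
    [0, 0, 0, 0, 0, 0.4, 0],
    [0, 0, 0, 0, 0, 0.6, 0],
    [0, 0, 0, -0.5, 0.57, 0, 0],
    [0, 0, 0, -0.9, 0.95, 0, 0],
    [0, 0, 0, -0.9, 0.95, 0, 0],
    [0, 0, 0, -0.9, 0.95, 0, 0],
    [0, 0, 0, -0.9, 0.95, 0, 0],
    [0, 0, 0, -0.74, 0.8, 0, 0],
    [0, 0, 0, -0.4, 0.5, 0, 0],
    [0, 0, 0, -0.2, 0.2, 0, 0],
    [0, 0, 0, 0, 0, 0, 0],
    [0, 0, 0, 0, 0, 0, 0],
  ],
)

```text
t: 9.82
tcp_pos: [0.5061, 0.1288, 0.2864]
orientation: [0.68, 3.066, -0.0]
ft_force: [-1.0, -0.8, -0.2]
width: 0.0002
finger_force: 0.0
```

Run:
```python
from h import *
im=viewer.get_image("wrist")[:,:,::-1]; a=im[200:370,220:420]
im=viewer.get_image("side")[:,:,::-1]; b=im[180:265,280:380]
print(r.get_state()["tcp_pos"],r.get_state()["ft_force"])
cv2.imwrite("pics/f.png",np.hstack([cv2.resize(a,(400,340)),cv2.resize(b,(400,340))]))
```

```text
[0.50642572 0.12799483 0.28633247] [-0.56693732 -1.03420885 -0.22235084]
```

View pics/f.png

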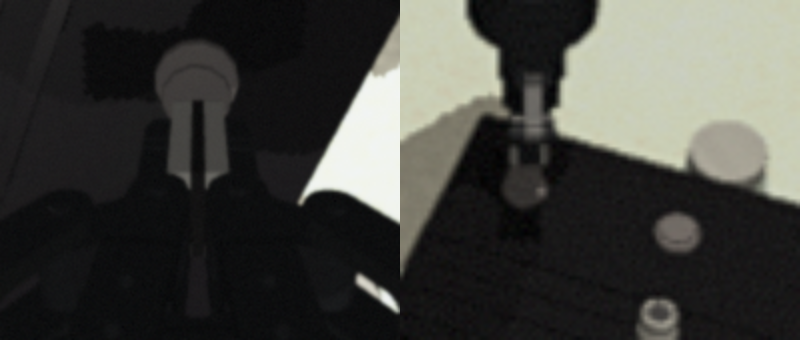

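The fingertips are centred over the plain-end pin, with the middle one down beside it.

>>> step_arm(
  commands=[
    [0, 0, 0, 0, 0, -0.16, 0],
    [0, 0, 0, 0, 0, -0.16, 0],
    [0, 0, 0, 0, 0, -0.12, 0],
    [0, 0, 0, 0, 0, -0.08, 0],
    [0, 0, 0, 0, 0, -0.08, 0],
    [0, 0, 0, 0, 0, -0.08, 0],
    [0, 0, 0, 0, 0, -0.06, 0],
    [0, 0, 0, 0, 0, -0.06, 0],
    [0, 0, 0, 0, 0, -0.06, 0],
    [0, 0, 0, 0, 0, 0, 0],
  ],
)

```text
t: 10.75
tcp_pos: [0.5054, 0.1292, 0.2647]
orientation: [-0.679, -3.067, 0.0]
ft_force: [-1.6, -1.3, 1.5]
width: -0.0003
finger_force: 1.1
```

>>> step_arm(
  commands=[
    [0, 0, 0, 0, 0, -0.06, 0],
    [0, 0, 0, 0, 0, -0.05, 0],
    [0, 0, 0, 0, 0, -0.03, 0],
    [0, 0, 0, 0, 0, 0, 0],
    [0, 0, 0, 0, 0, 0, 0],
  ],
)

```text
t: 11.17
tcp_pos: [0.5055, 0.1292, 0.2633]
orientation: [-0.679, -3.067, -0.001]
ft_force: [-7.5, -3.6, 18.4]
width: -0.0002
finger_force: 8.8
```

All three stopped at the same home height. Retreating straight up.

>>> step_arm(
  commands=[
    [0, 0, 0, 0, 0, 0.4, 0],
    [0, 0, 0, 0, 0, 0.8, 0],
    [0, 0, 0, 0, 0, 0.9, 0],
    [0, 0, 0, 0, 0, 0.9, 0],
    [0, 0, 0, 0, 0, 0.9, 0],
    [0, 0, 0, 0, 0, 0.8, 0],
    [0, 0, 0, 0, 0, 0.4, 0],
    [0, 0, 0, 0, 0, 0, 0],
    [0, 0, 0, 0, 0, 0, 0],
    [0, 0, 0, 0, 0, 0, 0],
  ],
)

```text
t: 12.0
tcp_pos: [0.505, 0.1296, 0.3872]
orientation: [-0.678, -3.066, 0.002]
ft_force: [0.0, 0.1, -0.1]
width: 0.0002
finger_force: 0.0
```

Run:
```python
from h import *
im=viewer.get_image("side")[:,:,::-1]; cv2.imwrite("pics/g.png",cv2.resize(im[190:330,250:450],(800,560)))
print(r.get_state()["tcp_pos"],r.get_state()["ft_force"])
```

```text
[0.50496513 0.12953539 0.38700453] [ 1.46149096 -0.18170989 -0.15307526]
```

View pics/g.png

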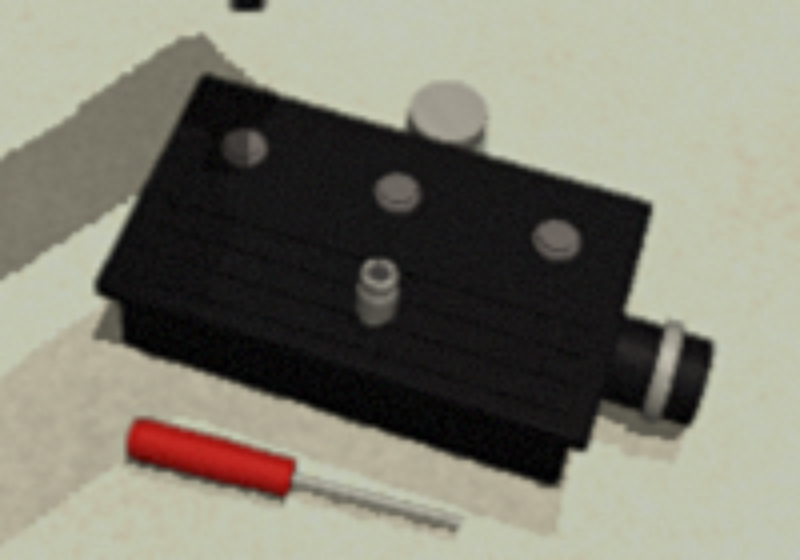

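All three heads, at (245,147), (398,192) and (557,240), are down in their collars. The box, socket, jar and screwdriver are where they were.

```bash
python3 -c "
from workcell import r
print(r.hand_in())"
```

```text
the job is handed in; nothing more can be done
None
```

All three pins are pressed home in order (middle, snout end, plain end), the box and the things around it look undisturbed in the last picture, and the job is handed in; no verdict was returned.

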